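# Stop down the iris and swing the baffle aside on a gem light base

## Robot

A 6-joint arm with a two-finger parallel gripper is mounted at the origin on a cart in front of the work surface, level with it; the furniture and walls round the work are solid. World frame = base frame: x ahead of the robot, y to its left, z up, the work surface at z = 0. Lengths are in m, angles in rad, forces in N, time in s.
With the tool pointing down it reaches from about 0.35 to 0.975 m from the base axis. Payload 4.9 kg.
Tool frame: the origin (TCP) lies midway between the tips of the shut fingers; the grasp point (between the pads) lies 19 mm behind it; z points along the fingers, y is the direction in which the jaws open and shut (so a half turn about z gives the same grasp; the last joint's range is limited). The gripper opens to 85 mm and grips with 20 to 120 N. Pads are 22 mm wide; open, the fingers measure 114 mm over their backs; the gripper's body (76 mm by 85 mm) begins 54 mm behind the grasp point. The pads swing forward as they close: fully open they stand 13 mm farther back than shut.
Start: joints at [-1.335, 0.053, 1.613, -0, 1.476, -0.119], TCP at [0.217, -0.586, 0.231] pointing down, gripper open.
Joint ranges: [-3.01, 3.01], [-1.01, 2.22], [0.06, 2.58], [-1.02, 4.17], [0.09, 2.62], [-3.14, 3.14]. Speed limits (rad/s): [2.57, 2.57, 3.14, 3.14, 3.14, 3.14].

## Interface

Orientations are given as a unit quaternion [w, x, y, z].
In Python, from plant import state, grab_frame, camera_params, job_done, boxes_of gives the robot as it stands.
- The arm moves only by the tool step_arm, never from a script. Its argument "steps" is a list of rows, each a list of 4 numbers: the shift along the tool's x, y, z in mm, then the turn about the tool's z in degrees. A call has 1 to 8 rows; each row shifts and turns the pose as measured when the row begins, along the tool's axes as they then stand; what a row does not reach is not made up. A row lasts 1/10 s, in which the tool goes at most 50 mm and 8.59 degrees, less where a joint would pass 70% of its speed; a pose out of reach is approached as far as the arm can. A call is refused whole if a number of a shift passes 50 or a number of a turn 8.59, either way. A call with a gripper value outside its range is refused whole. "claw" is the opening in per cent of the stroke, from 0 (shut) to 100 (fully open), set as the call begins (left out, the last holds). The fingers move at their own pace and stop on an object; the grip force is fixed at half the most. Time passes only in rows, so rows that do not move let the fingers close. It gives the time, the measured TCP pose, the force and the opening at its end, in the units of the state.
- state(): the state, without advancing time (a new reading comes with each control period).
- grab_frame(name): name is "scene" or "top" or "wrist"; returns (picture, depth): 480x640x3 uint8, red, green, blue; 480x640 float32, m along the optical axis (not along the pixel's ray), 0 where there is no reading.
- camera_params(name): a dict with "mtx" (3x3 intrinsics, pixels), "extrinsics" (4x4, takes a point from camera to world coordinates); the wrist camera has in their place "T_tool_cam" (4x4, takes a point from camera to tool coordinates, whose origin is the TCP and whose axes are the flange's). Camera axes: x right, y down, z forward; pixel columns grow to the right and rows downward; lengths in m; the calibration is good to about 2 mm. A picture is of the moment at which its call begins: read the wrist's pose just before it. camera_params takes no time and is no camera call.
- job_done(): hands the job in, once; it reports no verdict.
Trained networks look in the newest picture that a camera, given by its name, has taken for a name from the list of things; names that differ only in an ending like _2 or _b are one class to them, and where a whole thing is asked for, a point or a joint stands for the part that bears it (a point fixed in the world has none). Each returns a list of dicts, best first, with "p" (0 to 1); they miss things now and then, are a little off and sometimes report something else, mostly with a low value. They report only what shows in the picture. A call takes as long as a camera call.
- boxes_of(camera, label): "box" ([left, top, width, height] in pixels, round what is visible of it).
The state is a dict: "time": time; "joint_pos": joint angles; "joint_vel": joint speeds; "joint_efforts": joint torques, N m; "tool_pos": TCP position; "tool_rot": TCP orientation; "contact_force": force on the tool from outside, world axes, zero at the start; "ft_torque": the same for the moment, N m; "gripper_width": opening from 0.0 (shut) to 1.0 (fully open).
Only numpy, scipy, OpenCV 4.12 (cv2) and the standard library are available. Lean on these libraries where they do the work, as an engineer would, in place of code of your own. Each camera call takes 0.05 s, during which the arm holds its last target. There are 200 camera calls.

## Task

Change the gem-viewing light base from dark field to bright field, gently, with a fingertip and without gripping or shifting anything. First, so that the bare lamp will not glare, push the upright knob of the iris lever round its arc until the lever stands on the long mark in the middle of the scale; then push the upright knob of the other, lower lever (the baffle, on the right of the housing) across until it is fully home at its open-ring sign. Leave the stone lying on the glass and all tools as they are.

Things in the scene. Friction and masses are not known exactly. Their poses are not given: they have to be found in the camera images.
- gem_base: Grey box 160 (x) x 200 (y) x 46 mm high, loose on rubber feet, 3.2 kg (slides at about 19 N). Origin: centre of its underside; x to its back, y to its left, z up. Its front (-x, dimmer and rocker) faces the robot within 20 degrees. 25 mm left of its middle a bright collar (114 mm across, top 58 mm up) rings a glass-covered light well; on it turns the dark iris ring (93 mm across, top 68 mm up).
- iris_ring (a joint): Turn of the iris ring, rad, counter-clockwise from above. 0: wide open, lever at the left end of the scale seen from the front; 1.745: nearly shut, right end. Nine marks 12.5 degrees apart; the middle one, longest and broadest, also running down the collar's side, is at 0.873. Starts at 0 to 0.35: push its knob from the left side. Friction about 1 N at the knob; it stays where left.
- baffle_lever (a joint): Turn of the baffle lever, rad, clockwise from above. 0: knob out at the right, at the filled-disc sign, dark disc under the middle of the well (dark field); 0.62: stop, knob in at the left, at the open-ring sign, disc out of the well (bright field). Starts at 0 to 0.12: push its knob from the right side. Friction about 1 N at the knob; it stays where left.
- iris_knob (a point): Middle of the black upright knob (9 mm across, from 60 to 83 mm above the bench) at the end of the iris lever, 76 mm from the ring's axis; beneath it the housing's top lies at 46 mm. The lever itself is a bar 4 mm wide, 61 to 65 mm above the bench. Behind the work a shelf hangs over the bench from x = 0.64 m on, its underside 0.52 m up: keep the arm in front of it and below.
- iris_axis (a point): Point on the upright axis of the iris ring, at the height of the iris knob's middle.
- long_mark (a point): Outer end of the long middle mark (2.8 mm wide), on the collar's top edge, 57 mm from the ring's axis, 58 mm above the bench. The iris is set when the lever lies straight above this mark, that is, axis, mark and knob are in line seen from above.
- baffle_knob (a point): Middle of the black upright knob (9 mm across, from 52 to 77 mm above the bench) at the end of the baffle lever, 58 mm from its pivot; the housing's top lies at 46 mm, and the lever is a bar 51 to 55 mm above the bench.
- baffle_pivot (a point): Point on the upright axis of the baffle lever, at the height of the baffle knob's middle.
- stone_center (a point): Middle of a loose faceted amber stone, 26 mm across, 10 mm high, lying on the glass over the well, 59 mm above the bench; to be left alone.
- tweezers_center (a point): Middle of steel tweezers, 115 mm long, 9 mm high, loose on the bench to the right of the base; to be left alone.
- loupe_center (a point): Middle of an opened folding loupe, 61 x 29 x 13 mm, loose on the bench to the left of the base; to be left alone.
- clamp_center (a point): Middle of a wooden ring clamp, 130 x 26 x 28 mm, loose on the bench farther left; to be left alone.

How it is judged:
By the outcome, as a careful person would: the job done as asked, in the order asked, and still so for the second after the job is handed in, with the robot touching nothing.
It also fails if it takes over 42 s, if anything falls off the work surface, if the arm or the gripper's body presses on something with over 40 N, if the wrist force passes 120 N, or if a joint passes its speed limit or range.

## Working session

There is one attempt and no reset: what is moved stays moved. The work goes in short steps, Python scripts to look and compute and a tool call to move; the robot and the scene stay as the last step left them, time stands still between calls to the robot, and variables do not carry over. Pictures are saved under pics/ and viewed, about 8 in all and at most 12, crops included, and the job is handed in when it is done.

Besides the shell and the picture viewer there is one more tool, called after ">>>" as name(argument=value, ...) on one line, values as JSON. step_arm: Moves the arm, as the interface text tells. Its arguments: {"type":"object","properties":{"steps":{"type":"array"},"claw":{"type":"number"}},"required":["steps"]}

```bash
mkdir -p pics; cat > h.py <<'E'
import numpy as np,cv2
from plant import *
from scipy.spatial.transform import Rotation as R
def cam(n):
    p=camera_params(n)
    if n=="wrist":
        s=state();T=np.eye(4);q=s["tool_rot"];T[:3,:3]=R.from_quat([q[1],q[2],q[3],q[0]]).as_matrix();T[:3,3]=s["tool_pos"]
        return np.array(p["mtx"]),T@np.array(p["T_tool_cam"])
    return np.array(p["mtx"]),np.array(p["extrinsics"])
def px2z(K,E,u,v,z):
    d=E[:3,:3]@np.linalg.solve(K,[u,v,1.]);o=E[:3,3];return o+d*(z-o[2])/d[2]
def w2px(K,E,P):
    c=E[:3,:3].T@(np.array(P)-E[:3,3]);q=K@c;return q[:2]/q[2]
def save(n,im): cv2.imwrite("pics/"+n,cv2.cvtColor(im,cv2.COLOR_RGB2BGR))
E
python3 - <<'E'
from h import *
s=state();print(s["time"],s["tool_pos"],s["tool_rot"])
Z=dict(iris_knob=.072,iris_axis=.072,long_mark=.058,baffle_knob=.065,baffle_pivot=.065,stone_center=.059,gem_base=.046)
for n in("top","scene"):
    K,E=cam(n);im,d=grab_frame(n);save(n+"0.png",im);print(n,E.round(3).tolist(),K[0,0])
    for l in Z:
        for b in boxes_of(n,l)[:2]:
            x,y,w,h=b["box"];print(l,round(b["p"],2),np.round(b["box"]),px2z(K,E,x+w/2,y+h/2,Z[l]).round(4))
E
```

```text
0.0 [ 0.21697649 -0.58547065  0.23006393] [-1.01736879e-03  9.84304952e-01  1.76473004e-01 -6.92884619e-05]
top [[0.028, -0.999, 0.047, 0.456], [-0.999, -0.027, 0.024, 0.047], [-0.023, -0.047, -0.999, 1.013], [0.0, 0.0, 0.0, 1.0]] 539.8067755827707
iris_knob 0.57 [267. 215.  60.  58.] [0.4964 0.1062 0.072 ]
iris_axis 0.67 [253. 184. 125. 113.] [0.5034 0.0735 0.072 ]
long_mark 0.62 [253. 189. 129. 105.] [0.5024 0.0713 0.058 ]
baffle_knob 0.65 [344. 214.  18.  32.] [0.5231 0.0094 0.065 ]
baffle_pivot 0.81 [253. 185. 127. 112.] [0.5033 0.0713 0.065 ]
baffle_pivot 0.72 [289. 238.  18.  11.] [0.4976 0.1044 0.065 ]
stone_center 0.57 [291. 236.  16.  14.] [0.4993 0.1029 0.059 ]
stone_center 0.48 [168. 240.  23.  71.] [0.4351 0.3128 0.059 ]
gem_base 0.95 [252. 188. 124. 108.] [0.5021 0.0757 0.046 ]
scene [[0.633, -0.31, 0.71, -0.086], [-0.774, -0.278, 0.569, -0.415], [0.021, -0.909, -0.415, 0.427], [0.0, 0.0, 0.0, 1.0]] 480.3169717818798
iris_knob 0.87 [263. 233.  73.  28.] [0.4825 0.1054 0.072 ]
iris_axis 0.76 [247. 229. 141.  82.] [0.4332 0.0225 0.072 ]
long_mark 0.93 [249. 230. 138.  87.] [0.447  0.0321 0.058 ]
baffle_pivot 0.77 [247. 230. 143.  83.] [0.442  0.0274 0.065 ]
stone_center 0.53 [248. 230. 140.  85.] [0.4478 0.0336 0.059 ]
stone_center 0.48 [303. 244.  12.   9.] [0.5086 0.1062 0.059 ]
```

```bash
python3 - <<'E'
import cv2,numpy as np
a=cv2.imread("pics/top0.png")[170:310,235:395];b=cv2.imread("pics/scene0.png")[215:325,235:395]
cv2.imwrite("pics/a.png",cv2.resize(a,None,fx=4,fy=4,interpolation=cv2.INTER_CUBIC))
cv2.imwrite("pics/b.png",cv2.resize(cv2.imread("pics/scene0.png"),None,fx=1.2,fy=1.2))
E
```

```text
(no output)
```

View pics/a.png

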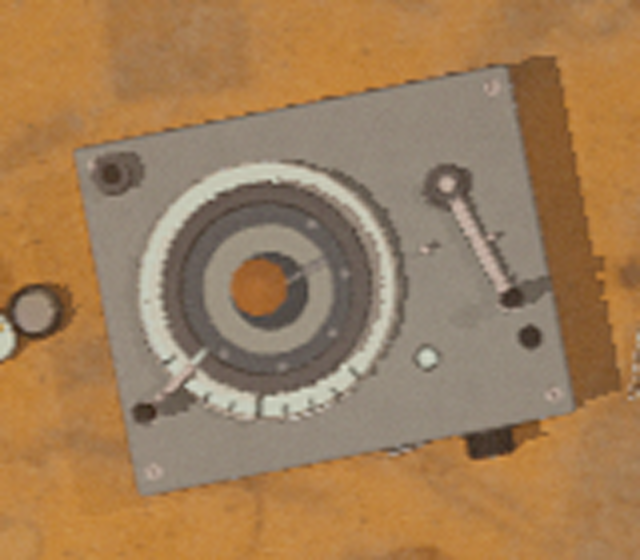

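View pics/b.png

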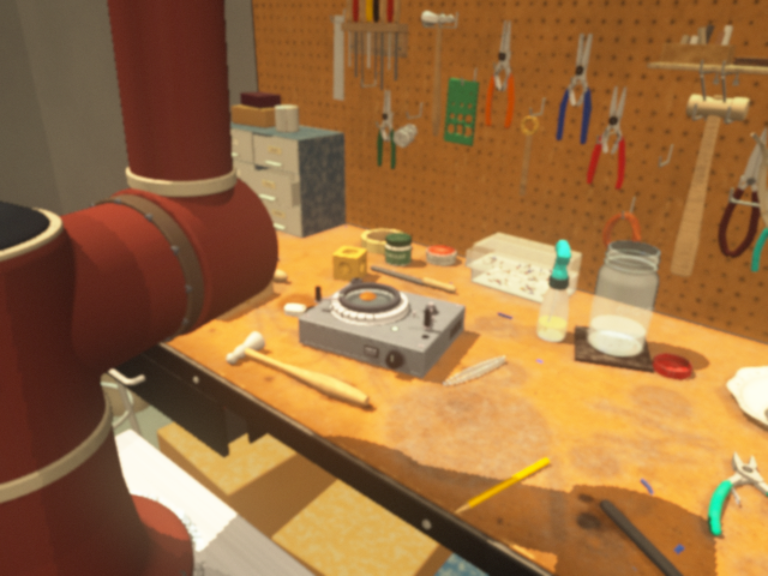

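The top view shows the base yawed about +11°. In crop pixels, the iris knob is at (145,412), the long mark at about (260,408), the baffle pivot at (447,184) and the baffle knob at (512,297). The filled-disc sign is at (530,336) and the open-ring sign at (427,357).

```bash
python3 - <<'E'
from h import *
K,E=cam("top")
f=lambda u,v,z:px2z(K,E,235+u/4,170+v/4,z)
c=np.array([f(u,v,.046)[:2] for u,v in[(78,150),(508,66),(573,410),(145,493)]])
o=c.mean(0);ya=c[0]-c[1]+c[3]-c[2];yaw=np.arctan2(-ya[0],ya[1]);print("base",o,np.degrees(yaw),np.linalg.norm(ya)/2)
Rb=np.array([[np.cos(yaw),-np.sin(yaw)],[np.sin(yaw),np.cos(yaw)]])
print("axis pred",o+Rb@[0,.025])
for n,u,v,z in[("collar",271,290,.058),("iknob",145,412,.083),("mark",260,405,.058),("bpiv",447,184,.055),("bknob",512,297,.077),("ring",427,357,.046),("disc",530,336,.046),("post",110,172,.046)]:
    p=f(u,v,z);print(n,p.round(4),"in base",(Rb.T@(p[:2]-o)).round(4))
d=camera_params("wrist");print(np.round(d["T_tool_cam"],3).tolist(),d["mtx"][0][0])
E
```

```text
base [0.50578212 0.0726183 ] 12.552166540285038 0.1961749043948101
axis pred [0.50034891 0.09702076]
collar [0.4997 0.0964 0.058 ] in base [-0.0008  0.0245]
iknob [0.4444 0.1479 0.083 ] in base [-0.0435  0.0868]
mark [0.4486 0.0997 0.058 ] in base [-0.0499  0.0389]
bpiv [0.5491 0.0195 0.055 ] in base [ 0.0308 -0.0612]
bknob [ 0.4986 -0.0092  0.077 ] in base [-0.0248 -0.0783]
ring [0.4721 0.0263 0.046 ] in base [-0.043  -0.0379]
disc [ 0.4827 -0.0195  0.046 ] in base [-0.0425 -0.0849]
post [0.5515 0.1712 0.046 ] in base [0.0661 0.0863]
[[0.001, -0.965, -0.26, 0.066], [1.0, 0.001, -0.0, -0.0], [0.001, -0.26, 0.965, -0.142], [0.0, 0.0, 0.0, 1.0]] 428.468803625335
```

>>> step_arm(steps=[[0,0,-40,0],[0,0,-30,0],[0,-50,0,4],[0,-50,0,4],[0,-50,0,1.5],[0,-50,0,0],[0,-50,0,0],[0,-50,0,0]], claw=0)

```text
time: 1.6
tool_pos: [0.147, -0.2943, 0.3014]
tool_rot: [-0.004, 0.996, 0.09, -0.001]
contact_force: [0.1, 0.5, 1.5]
gripper_width: -0.002
```

>>> step_arm(steps=[[39,-28,4,0],[39,-28,4,0],[39,-28,4,0],[39,-28,4,0],[39,-28,4,0],[39,-28,4,0],[39,-28,4,0],[39,-28,4,0]])

```text
time: 2.4
tool_pos: [0.4204, -0.0107, 0.2739]
tool_rot: [0.006, 0.997, 0.081, 0.007]
contact_force: [-0.2, -1.1, 1.1]
gripper_width: 0.001
```

>>> step_arm(steps=[[39,-28,4,0],[39,-28,4,0],[39,-28,4,0],[0,0,0,7],[0,0,0,7],[0,0,0,0],[0,0,0,0]])

```text
time: 3.1
tool_pos: [0.5271, 0.102, 0.2587]
tool_rot: [0.005, 0.999, -0.038, 0.006]
contact_force: [0.1, -0.5, -0.5]
gripper_width: 0.002
```

```bash
python3 - <<'E'
from h import *
s=state();print(s["time"],s["tool_pos"],s["tool_rot"],np.linalg.norm(s["joint_vel"]))
K,E=cam("wrist");im,d=grab_frame("wrist");save("w1.png",im);np.savez("w1.npz",K=K,E=E,d=d)
for n,p in dict(axis=(.4997,.0964,.058),ik=(.4444,.1479,.083),bp=(.5491,.0195,.055),bk=(.4986,-.0092,.077)).items():print(n,w2px(K,E,p).round())
E
```

```text
3.1 [0.52709376 0.10195654 0.25872874] [ 0.00545305  0.9992487  -0.0379467   0.00568747] 0.0036386164588805125
axis [331. 250.]
ik [273. 329.]
bp [422. 182.]
bk [466. 247.]
```

View pics/w1.png

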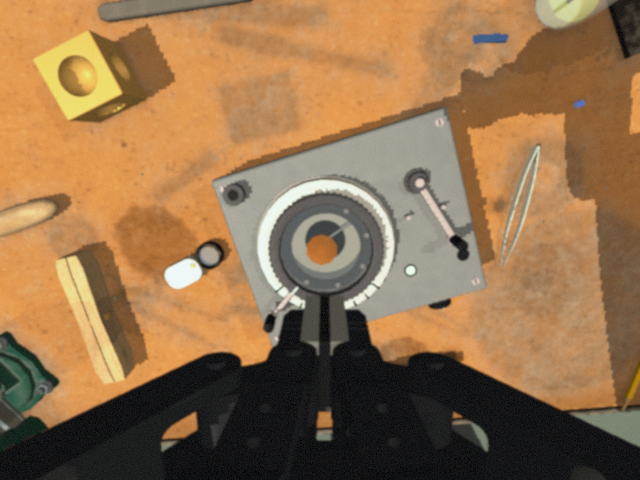

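The calibration agrees to within about 3 mm. The fingers hide the long mark, so I'll go to the left of the iris knob and look from there.

>>> step_arm(steps=[[-31,-27,20,0],[-31,-27,20,0],[-31,-27,20,0],[0,0,0,0],[0,0,30,0],[0,0,20,0],[0,0,0,0],[0,0,0,0]])

```text
time: 3.95
tool_pos: [0.4428, 0.1873, 0.1498]
tool_rot: [0.004, 0.999, -0.036, 0.013]
contact_force: [0.5, -0.9, 1.4]
gripper_width: 0.002
```

```bash
python3 - <<'E'
from h import *
s=state();print(s["time"],s["tool_pos"],s["tool_rot"],np.linalg.norm(s["joint_vel"]))
K,E=cam("wrist");im,d=grab_frame("wrist");save("w2.png",im);np.savez("w2.npz",K=K,E=E,d=d)
for n,p in dict(axis=(.4997,.0964,.058),ik=(.4444,.1479,.083),tcp=s["tool_pos"]).items():print(n,w2px(K,E,p).round())
E
```

```text
3.95 [0.44278194 0.1872653  0.14978188] [ 0.00449294  0.99926944 -0.03570727  0.01286058] 0.017288752802586776
axis [485. 141.]
ik [400. 259.]
tcp [325. 320.]
```

View pics/w2.png

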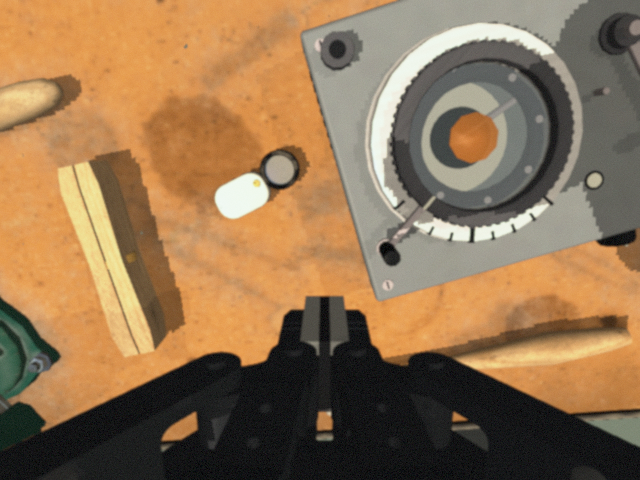

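>>> step_arm(steps=[[2,0,30,0],[2,0,30,0],[0,0,16,0],[0,0,3,0],[0,0,0,0]])

```text
time: 4.5
tool_pos: [0.4576, 0.1862, 0.0793]
tool_rot: [0.002, 0.999, -0.036, 0.022]
contact_force: [-0.1, 0.4, -0.4]
gripper_width: 0.001
```

```bash
python3 - <<'E'
from h import *
s=state();print(s["time"],s["tool_pos"],s["tool_rot"],np.linalg.norm(s["joint_vel"]),s["contact_force"])
K,E=cam("wrist");im,d=grab_frame("wrist");save("w3.png",im);np.savez("w3.npz",K=K,E=E,d=d)
im2,d2=grab_frame("top");np.savez("t3.npz",im=im2)
a=cv2.resize(im2[190:310,230:390],None,fx=3,fy=3,interpolation=cv2.INTER_CUBIC)
b=cv2.resize(im[60:380,280:640],(405,360))
save("c3.png",np.hstack([a[:, :390],b]))
E
```

```text
4.5 [0.45763493 0.18624879 0.07926104] [ 0.00226605  0.99910323 -0.03638659  0.02153158] 0.015546759730631686 [-0.11532213  0.38214731 -0.44227016]
```

View pics/c3.png

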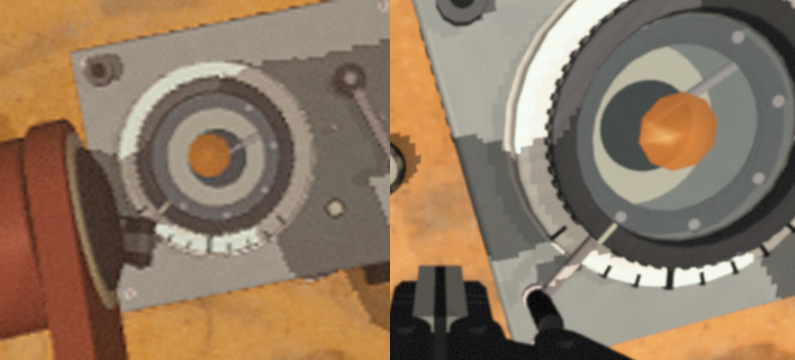

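```bash
python3 - <<'E'
from h import *
f=np.load("w3.npz");K,E=f["K"],f["E"]
g=lambda u,v:(280+(u-390)/1.125,60+v/1.125)
for n,u,v,z in[("knobbase",533,293,.065),("knobtop",553,335,.083),("mark_out",668,286,.058),("mark_in",667,268,.058),("tip_l",420,266,.079),("tip_r",458,266,.079)]:
    print(n,px2z(K,E,*g(u,v),z).round(4))
print("tcp",w2px(K,E,state()["tool_pos"]))
import cv2
im=cv2.imread("pics/w3.png")
hs=cv2.cvtColor(im,cv2.COLOR_BGR2GRAY)
# collar outer edge hand points not available: use depth height map
v,u=np.mgrid[0:480,0:640];d=f["d"];P=np.stack([(u-K[0,2])/K[0,0]*d,(v-K[1,2])/K[1,1]*d,d],-1)@E[:3,:3].T+E[:3,3]
ok=(d>0)
for lo,hi in[(.062,.073),(.054,.061),(.042,.050)]:
    m=ok&(P[...,2]>lo)&(P[...,2]<hi);q=P[m];print(lo,m.sum(),np.percentile(q[:,0],[1,50,99]).round(4),np.percentile(q[:,1],[1,50,99]).round(4),np.median(q[:,2]))
m=ok&(v<350)&(u>380)&(u<460)&(v>280)&(P[...,2]>.07);print(m.sum(),P[m].mean(0) if m.any() else 0)
E
```

```text
knobbase [0.4494 0.1541 0.065 ]
knobtop [0.4424 0.1514 0.083 ]
mark_out [0.4455 0.1035 0.058 ]
mark_in [0.4525 0.1041 0.058 ]
tip_l [0.467 0.192 0.079]
tip_r [0.4662 0.18   0.079 ]
tcp [323.95050945 320.17824569]
0.062 20501 [0.4493 0.5027 0.5468] [0.068  0.1104 0.1518] 0.06710400393302127
0.054 43519 [0.448  0.5088 0.5564] [0.0645 0.1086 0.1761] 0.058235131487895664
0.042 39487 [0.4212 0.5178 0.5685] [0.0517 0.1498 0.1867] 0.045646134573098185
580 [0.44810683 0.15277783 0.07882071]
```

>>> step_arm(steps=[[-6,0,5,0],[-4,5,4,0],[0,6,0,0],[0,4,0,0],[0,0,0,0]])

```text
time: 5.1
tool_pos: [0.4482, 0.1715, 0.0733]
tool_rot: [0.001, 0.999, -0.036, 0.025]
contact_force: [-0.0, -0.0, 0.2]
gripper_width: -0.002
```

>>> step_arm(steps=[[0,5,3,0],[0,4,0,0],[-4,5,0,0],[-3,6,0,0],[-3,6,0,0],[-3,6,0,0],[0,0,0,0]])

```text
time: 5.8
tool_pos: [0.4323, 0.1385, 0.0701]
tool_rot: [0.0, 0.999, -0.036, 0.026]
contact_force: [-0.1, 0.7, 0.2]
gripper_width: 0.002
```

```bash
cat > look.py <<'E'
from h import *
import sys
s=state();print(s["time"],s["tool_pos"],s["tool_rot"],s["contact_force"])
K,E=cam("wrist");im,d=grab_frame("wrist");n=sys.argv[1];np.savez(n+".npz",K=K,E=E,d=d);x0,y0,x1,y1,k=map(int,sys.argv[2:7])
save(n+".png",im);save(n+"c.png",cv2.resize(im[y0:y1,x0:x1],None,fx=k,fy=k,interpolation=cv2.INTER_CUBIC))
E
python3 look.py w4 300 140 600 380 2
```

```text
5.8 [0.43229536 0.13854407 0.07006671] [ 1.45289447e-04  9.99007305e-01 -3.64069090e-02  2.56694565e-02] [-0.07932855  0.7153971   0.24608082]
```

View pics/w4c.png

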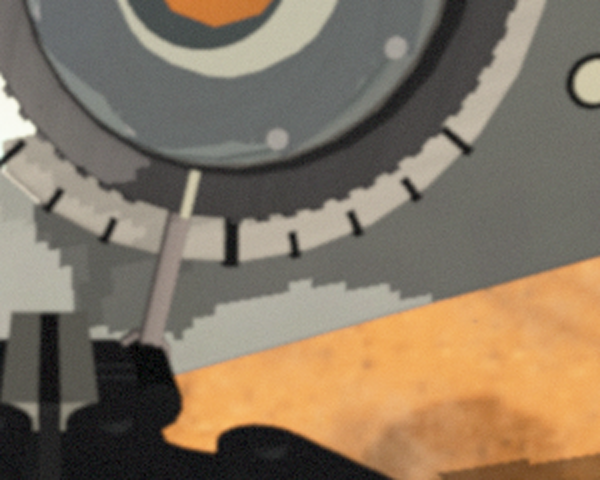

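```bash
cat > fit.py <<'E'
from h import *
from scipy.optimize import least_squares
def fit(n,x0,y0,k,outer,lever,mark):
    f=np.load(n+".npz");K,E=f["K"],f["E"]
    g=lambda p,z:px2z(K,E,x0+p[0]/k,y0+p[1]/k,z)[:2]
    O=np.array([g(p,.058) for p in outer])
    r=least_squares(lambda c:np.hypot(*(O-c).T)-.057,[.5,.1]);c=r.x
    ang=lambda p:np.degrees(np.arctan2(*(p-c)[::-1]))%360
    print("axis",c.round(4),"res mm",(r.fun*1e3).round(1));print("marks",[round(ang(p),1) for p in O])
    print("mark",[round(ang(g(p,.058)),2) for p in mark])
    L=[g(p,.065) for p in lever];print("lever",[round(ang(p),2) for p in L],"line dir",np.degrees(np.arctan2(*(L[1]-L[0])[::-1]))%360, np.hypot(*(L[1]-c)))
E
python3 - <<'E'
from fit import *
fit("w4",300,140,2,[(47,208),(103,241),(231,265),(295,257),(358,235),(417,199),(468,152)],[(192,178),(150,340)],[(231,265),(232,224)])
E
```

```text
axis [0.5013 0.1007] res mm [-0.2  0.1  0.1  0.1  0.1 -0.1 -0.2]
marks [np.float64(140.1), np.float64(152.5), np.float64(177.6), np.float64(189.8), np.float64(202.2), np.float64(214.8), np.float64(227.3)]
mark [np.float64(177.58), np.float64(177.66)]
lever [np.float64(165.06), np.float64(164.36)] line dir 163.46091008255542 0.07090495372250184
```

>>> step_arm(steps=[[-1,5,0,0],[-0.5,5,0,0],[0,4,0,0],[0,2,0,0],[0,0,0,0]])

```text
time: 6.35
tool_pos: [0.4291, 0.1216, 0.0698]
tool_rot: [0.0, 0.999, -0.036, 0.025]
contact_force: [-0.7, 0.8, 0.7]
gripper_width: -0.004
```

```bash
python3 look.py w5 280 140 580 380 2
```

```text
6.35 [0.4291091  0.1216241  0.06978892] [ 2.13636296e-05  9.99026601e-01 -3.63887479e-02  2.49340781e-02] [-0.7448467   0.8176786   0.70162222]
```

View pics/w5c.png

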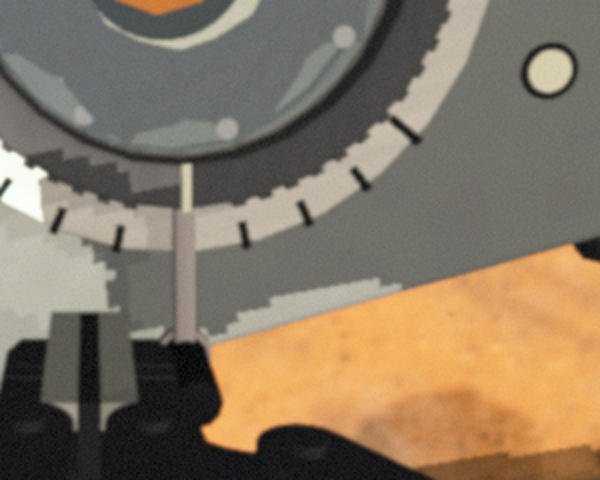

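```bash
python3 - <<'E'
from fit import *
fit("w5",280,140,2,[(53,233),(117,251),(247,247),(310,225),(367,189),(418,140)],[(187,168),(186,340)],[(247,247)])
E
```

```text
axis [0.5011 0.101 ] res mm [ 0.  -0.1  0.   0.2  0.  -0.1]
marks [np.float64(152.9), np.float64(165.6), np.float64(190.4), np.float64(202.9), np.float64(215.3), np.float64(228.0)]
mark [np.float64(190.45)]
lever [np.float64(178.62), np.float64(177.87)] line dir 176.95423005147018 0.07114085185681929
```

>>> step_arm(steps=[[0,-8,0,0],[0,-8,-5,0],[0,0,-40,0],[0,0,-40,0],[0,0,0,0]])

```text
time: 6.9
tool_pos: [0.4251, 0.1403, 0.1567]
tool_rot: [0.001, 0.999, -0.036, 0.023]
contact_force: [1.2, -0.7, 0.2]
gripper_width: 0.002
```

>>> step_arm(steps=[[22,40,0,0],[22,40,0,0],[22,40,0,0],[22,40,0,0],[0,0,0,0],[0,0,0,0]])

```text
time: 7.5
tool_pos: [0.5066, -0.0264, 0.1626]
tool_rot: [0.001, 0.999, -0.031, 0.026]
contact_force: [-1.0, -0.5, -1.2]
gripper_width: 0.005
```

```bash
python3 look.py w6 0 0 640 480 1
```

```text
7.5 [ 0.50658024 -0.02638244  0.16256083] [ 8.28556024e-04  9.99187263e-01 -3.08311392e-02  2.59532037e-02] [-0.95513121 -0.46330006 -1.21550161]
```

View pics/w6c.png

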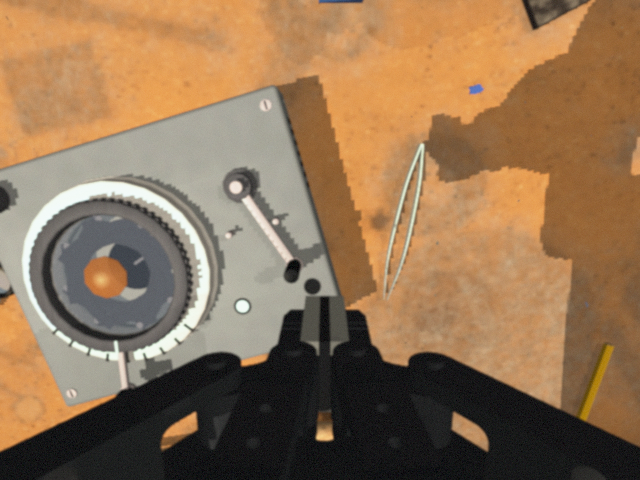

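```bash
python3 - <<'E'
from h import *
f=np.load("w6.npz");K,E=f["K"],f["E"]
for n,u,v,z in[("piv",237,187,.055),("knobbase",292,264,.055),("knobtop",292,271,.077),("ring",243,306,.046),("disc",312,286,.046)]:print(n,px2z(K,E,u,v,z).round(4))
E
```

```text
piv [0.5493 0.0224 0.055 ]
knobbase [ 0.501  -0.0062  0.055 ]
knobtop [ 0.5025 -0.008   0.077 ]
ring [0.4728 0.0282 0.046 ]
disc [ 0.4835 -0.017   0.046 ]
```

>>> step_arm(steps=[[-4,7,30,0],[-5,4,30,0],[-1,0,25,0],[0,0,10,0],[0,0,4,0],[0,0,0,0]])

```text
time: 8.15
tool_pos: [0.501, -0.0301, 0.0613]
tool_rot: [0.001, 0.999, -0.025, 0.028]
contact_force: [0.1, -0.1, -0.8]
gripper_width: 0.003
```

>>> step_arm(steps=[[0,-5,0,0],[0,-5,0,0],[-2,-4,0,0],[-3,-5,0,0],[-2,-5,0,0],[-2,-5,0,0],[-1,-5,0,0],[0,0,0,0]])

```text
time: 8.95
tool_pos: [0.4951, 0.0072, 0.0654]
tool_rot: [0.002, 0.999, -0.024, 0.032]
contact_force: [-0.3, 0.2, -1.1]
gripper_width: -0.002
```

>>> step_arm(steps=[[-1,-3,1,0],[0,-3,1,0],[0,-2,0,0],[0,0,0,0]])

```text
time: 9.35
tool_pos: [0.4951, 0.0092, 0.0653]
tool_rot: [0.01, 0.999, -0.023, 0.032]
contact_force: [-1.4, -2.3, 0.0]
gripper_width: 0.0
```

```bash
python3 look.py w7 120 60 460 400 2;python3 -c "
import cv2;a=cv2.imread('pics/w7.png')[60:360,120:460];cv2.imwrite('pics/w7c.png',cv2.resize(a,None,fx=2,fy=2))"
```

```text
9.35 [0.49509275 0.00920471 0.06533334] [ 0.01027651  0.99918671 -0.02285891  0.03158766] [-1.43497359 -2.33380227  0.04795816]
```

View pics/w7c.png

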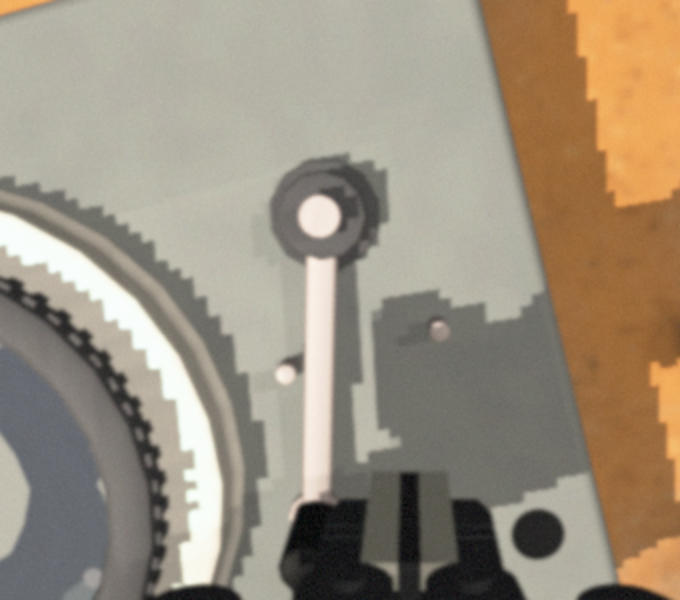

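>>> step_arm(steps=[[0,-3,0,0],[0,-3,0,0],[0,0,0,0]])

```text
time: 9.7
tool_pos: [0.4951, 0.0093, 0.0655]
tool_rot: [0.018, 0.999, -0.022, 0.031]
contact_force: [-0.2, -3.0, 0.4]
gripper_width: 0.001
```

```bash
python3 look.py w8 120 60 460 360 2; python3 - <<'E'
from h import *
P={}
for n in("w7","w8"):
    f=np.load(n+".npz");K,E=f["K"],f["E"];im=cv2.cvtColor(cv2.imread(f"pics/{n}.png"),cv2.COLOR_BGR2HSV)
    # bright, low saturation pixels = pivot cap, lever, pin
    m=((im[...,2]>205)&(im[...,1]<45)).astype(np.uint8);m[:,:230]=0;m[:,360:]=0
    k,l,st,c=cv2.connectedComponentsWithStats(m)
    for i in range(1,k):
        if st[i,4]>15:print(n,st[i],c[i].round(1))
E
```

```text
9.7 [0.49507603 0.00930432 0.06553836] [ 0.01750327  0.99913031 -0.02206055  0.03075033] [-0.21142383 -2.97552824  0.406091  ]
w7 [319  25  20  21 263] [328.4  35.1]
w7 [270 158  20  21 322] [279.1 167.8]
w7 [ 264  189   23  131 1573] [278.3 248.1]
w7 [258 243   9   9  70] [262.1 247. ]
w7 [230 299   1  23  23] [230. 310.]
w8 [319  25  19  20 256] [328.3  34.8]
w8 [270 158  20  20 323] [279.3 167.6]
w8 [ 264  188   23  132 1584] [278.1 248.4]
w8 [257 243  10   9  72] [261.8 246.9]
```

```bash
python3 - <<'E'
from h import *
f=np.load("w8.npz");K,E=f["K"],f["E"]
im=cv2.cvtColor(cv2.imread("pics/w8.png"),cv2.COLOR_BGR2HSV)
m=((im[...,2]>205)&(im[...,1]<45)).astype(np.uint8);m[:,:230]=0;m[:,360:]=0
k,l,st,c=cv2.connectedComponentsWithStats(m)
i=[j for j in range(1,k) if 1000<st[j,4]<3000][0]
ys,xs=np.where(l==i);W=np.array([px2z(K,E,u,v,.055)[:2] for u,v in zip(xs,ys)])
ok=(ys>195)&(ys<300);vx,vy,_,_=cv2.fitLine(W[ok].astype(np.float32),cv2.DIST_L2,0,1e-4,1e-4).ravel()
print("lever dir",np.degrees(np.arctan2(vy,vx))%180)
pv=px2z(K,E,279.3,167.6,.057);kb=px2z(K,E,277,308,.055)
print(pv,kb,"disc sign",px2z(K,E,120+538/2,60+534/2,.046))
d=px2z(K,E,389,327,.046)-pv;print("disc ang",np.degrees(np.arctan2(d[1],d[0]))%360, "pins ang")
for u,v in[(261.8,246.9),(339.5,224)]:
    for z in(.05,.055,.06):
        q=px2z(K,E,u,v,z)-pv;print(z,np.hypot(*q[:2]).round(4),(np.degrees(np.arctan2(q[1],q[0]))%360).round(1))
E
```

```text
lever dir 174.91046
[0.54956037 0.02264288 0.057     ] [0.49698169 0.02709008 0.055     ] disc sign [ 0.48304196 -0.01730461  0.046     ]
disc ang 210.98683249647354 pins ang
0.05 0.0309 162.9
0.055 0.0298 163.5
0.06 0.0287 164.1
0.05 0.0305 223.3
0.055 0.0297 223.9
0.06 0.029 224.5
```

The lever is blocked at 174.9°. The open-ring sign bears 175.7°, and the pins predict the stop at about 175.9°, so it is at its stop. I'll retreat and check.

>>> step_arm(steps=[[0,5,0,0],[0,8,0,0],[0,4,-10,0],[0,0,-40,0],[0,0,-40,0],[10,0,-40,0],[0,0,-20,0],[0,0,0,0]])

```text
time: 10.55
tool_pos: [0.494, -0.0031, 0.2237]
tool_rot: [0.014, 0.999, -0.023, 0.03]
contact_force: [-0.1, -0.2, 0.0]
gripper_width: -0.0
```

>>> step_arm(steps=[[0,0,0,0],[0,0,0,0]])

```text
time: 10.75
tool_pos: [0.4937, -0.0031, 0.2231]
tool_rot: [0.013, 0.999, -0.023, 0.03]
contact_force: [-0.3, 0.0, -0.0]
gripper_width: -0.0
```

```bash
python3 look.py w9 0 0 640 480 1; python3 -c "
import cv2;a=cv2.imread('pics/w9.png')[90:390,100:500];cv2.imwrite('pics/w9c.png',cv2.resize(a,None,fx=2,fy=2,interpolation=2))"
```

```text
10.75 [ 0.4936589  -0.00314978  0.22314453] [ 0.01335383  0.99917255 -0.02340511  0.03046475] [-0.31736165  0.01324242 -0.03773574]
```

View pics/w9c.png

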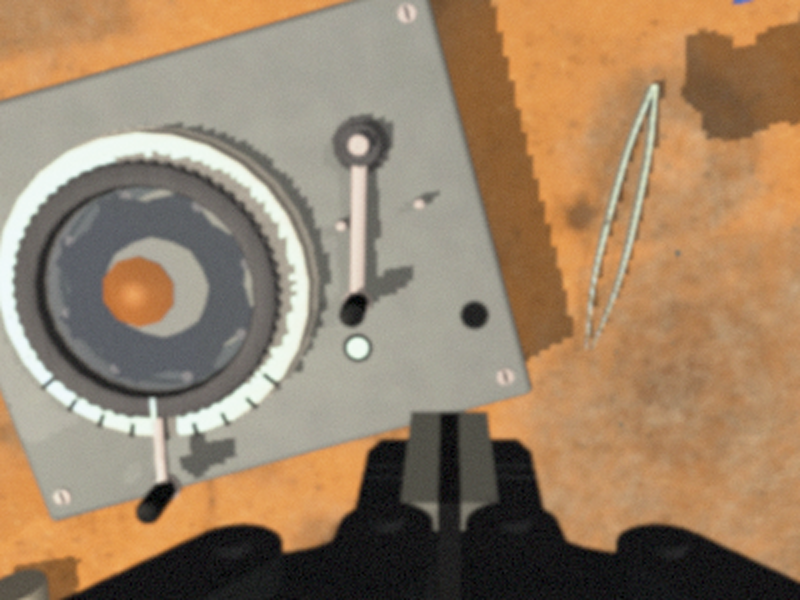

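```bash
python3 - <<'E'
from fit import *
fit("w9",100,90,2,[(70,411),(100,426),(132,436),(197,433),(230,423),(257,405),(279,385)],[(153,402),(162,480)],[(132,436),(197,433)])
E
```

```text
axis [0.501  0.1006] res mm [ 0.2 -0.1  0.2 -0.5  0.1 -0.2  0.4]
marks [np.float64(140.8), np.float64(153.1), np.float64(165.5), np.float64(190.4), np.float64(203.7), np.float64(216.4), np.float64(227.9)]
mark [np.float64(165.52), np.float64(190.36)]
lever [np.float64(176.48), np.float64(177.85)] line dir 179.6756567434468 0.07089064920331457
```

```bash
python3 -c "
from plant import *
print(job_done())"
```

```text
the job is handed in; nothing more can be done
None
```

The light base is now in bright field and the job is handed in. I used the shut fingertips only. I pushed the iris knob round to the long mark first, then the baffle knob across to its stop at the open-ring sign.

- **Iris:** with the gripper withdrawn, the lever bears 177.8° at its outer end and the long mark about 178.0°, and the lever hides the mark. The lever's inner end read 176.5° in that last, more distant picture. From close by, the two ends read 178.6° and 177.9°.
- **Baffle:** the lever stopped under about 3 N. It bears 174.9°, against an expected stop of about 175.9°. The last picture shows it at the open-ring sign with the dark disc out of the well. One picture seemed to show a gap of about 1 mm between lever and stop pin. I put this down to the viewing angle, since the lever did not move when pushed further.
- **Everything else:** the stone still lies on the glass, and the base and tweezers look undisturbed. The loupe and clamp were not in the last picture, but the arm never came near them. The wrist force readings after each move stayed at about 3 N or less. The robot's clock read about 10.8 s at the last look.

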